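# Charge the reactor feed hopper

### The arm

A 6-joint arm with a two-finger parallel gripper is mounted at the origin on the work surface. World frame = base frame: x ahead of the robot, y to its left, z up, the work surface at z = 0. Lengths are in mm, angles in rad, forces in N, time in s.
With the tool pointing down it reaches from about 275 to 825 mm from the base axis. Payload 5.2 kg.
Tool frame: the origin (TCP) lies at the very end of the fingers, on their centre line; the grasp point (between the pads) lies 19 mm behind it; z points along the fingers, y is the line along which they close (so a half turn about z gives the same grasp; the last joint's range is limited). The gripper opens to 93 mm and grips with 3 to 60 N. Pads are 15 mm wide; open, the fingers measure 128 mm over their backs; the gripper's body (75 mm by 188 mm) begins 65 mm behind the grasp point.
Start: joints at [-1.391, 0.259, 1.535, -0, 1.348, -0.203], TCP at [205.456, -510.189, 218.653] pointing down, gripper open.
Joint ranges: [-3.14, 3.14], [-0.91, 2.08], [0.19, 2.58], [-1.22, 4.36], [0.22, 2.71], [-3.12, 3.12]. Speed limits (rad/s): [2.57, 2.57, 3.14, 3.14, 3.14, 3.14].

### API

Orientations are given as [roll, pitch, yaw] about the fixed x, y, z axes, in that order (R = Rz(yaw) Ry(pitch) Rx(roll)).
In Python, from bench import robot gives the robot as it stands. The module is installed in compiled form; this text tells all that it offers. Calls block until the motion is done:
- robot.move_ptp(position, orientation): joint-space move of the TCP to a pose.
- robot.move_linear(position, ori=None, speed=150, f_stop=None): straight line of the TCP; ori=None keeps the orientation; speed is the mean speed in mm/s. With f_stop (N) it stops when the force on the tool has changed by that much, and returns True; else False.
- robot.move_j(angles): joint-space move.
- robot.move_gripper(opening): opening from 0.0 (shut) to 1.0 (fully open); the grip force is fixed at half the most; returns when the fingers have stopped.
- robot.sleep(seconds).
- robot.inverse_kinematics(position, orientation): joint angles nearest the present ones, or None.
- robot.get_image(name): name is "scene" or "top"; returns a dict with "img" (384x512x3 uint8, blue, green, red), "fovy" (degrees; the focal length in pixels is half the picture's height over the tangent of half this angle, whatever the lens; pixels are square), "cx", "cy" (the principal point, pixels), "k1" (the pictures are not rectified: a ray, as slopes to the right and down, at radius r is drawn at 1 + k1 r^2 times it, then the intrinsics apply), "eye" and "orientation" of the camera in the world. Camera axes: x right, y down, z forward; pixel columns grow to the right and rows downward; lengths in mm; the calibration is good to about 2 mm. A picture is of the moment at which its call begins. There is no depth.
A pose or a line that the arm cannot do raises robot.MotionError and nothing moves.
- robot.hand_in(): hands the job in; it is judged then, once.
Readings, each from a call of its own:
- robot.current_t(): time.
- robot.current_qpos(): joint angles.
- robot.current_joint_vel(): joint speeds.
- robot.current_joint_efforts(): joint torques, N m.
- robot.current_tcp_pos(): TCP position.
- robot.current_eef_rot(): TCP orientation.
- robot.current_contact_force(): force on the tool from outside, world axes, zero at the start.
- robot.current_ft_torque(): the same for the moment, N m.
- robot.current_gripper_width(): opening from 0.0 (shut) to 1.0 (fully open).
- robot.current_finger_force(): force on a finger pad.
Only numpy, scipy, OpenCV 4.12 (cv2) and the standard library are available. Lean on these libraries where they do the work, as an engineer would, in place of code of your own. Each camera call takes 0.05 s, during which the arm holds its last target. There are 200 camera calls.

### The job

Take the blue tray off the balance by its orange grip, tip all six ceramic pieces into the steel feed hopper without the gripper touching them, and set the empty tray back upright in the middle of the balance pan so it can be weighed. Then press the green feed button all the way down to start the feeder and let it go. Do not press it earlier, and do not disturb the glassware and tools standing around.

Things in the scene. Friction and masses are not known exactly. Their poses are not given: they have to be found in the camera images.
- tray: Blue tray, about 0.3 kg empty, on the balance at first. Origin under its flat bottom, z up. Open pour lip at its -x end (x = -86, z = 9 mm). Floor 4 mm thick, flat from x = -44 to +60, then rising 7 degrees to the lip. Side walls at y = -60 and +60, 34 mm high, 4 thick; back wall at x = +57. At the back an upright orange grip plate: see tray_grip. Lip roughly towards the robot.
- tray_grip (a point): Point in the upright orange grip plate, 20 mm below its top (tray x = 62, y = 0, z = 62 mm); axes as the tray's. The plate is 12 mm thick along tray x and 46 mm wide along tray y, its top 82 mm above the tray's bottom. Pinch it along tray x.
- tray_lip (a point): Middle of the tray's pour lip (tray x = -86, y = 0, z = 9 mm); axes as the tray's.
- hopper: Fixed steel feed hopper, a round funnel on a green foot. Origin on the bench under its centre, z up. Open mouth 202 mm inside (210 outside) diameter, rim 130 mm above the origin; straight down to 100 mm, then a cone to a closed bottom of 90 mm diameter at 41 mm.
- balance: Fixed white balance, 200 (x) by 190 (y) mm, with a square steel pan 165 by 165 mm on top, pan surface 70 mm above the origin; origin on the bench under the pan's centre.
- pan (a point): Centre of the balance pan's upper surface.
- control_box: Fixed grey feeder control box, 100 (x) by 62 (y) by 70 mm high, origin under its centre; the green feed button stands on top.
- feed_button_top (a point): Centre of the top of the round green feed button (32 mm across, about 90 mm above the bench), pressed straight down.
- feed_button (a joint): Travel of the feed button: 0 up, 0.006 m fully down; springs back; about 4 N.
- piece1: White ceramic packing piece, chamfered hexagonal, 24 mm across corners and 22 mm long, 22 g; origin at its centre. Starts in the tray.
- piece2: White ceramic packing piece, chamfered hexagonal, 24 mm across corners and 22 mm long, 22 g; origin at its centre. Starts in the tray.
- piece3: White ceramic packing piece, chamfered hexagonal, 24 mm across corners and 22 mm long, 22 g; origin at its centre. Starts in the tray.
- piece4: White ceramic packing piece, chamfered hexagonal, 24 mm across corners and 22 mm long, 22 g; origin at its centre. Starts in the tray.
- piece5: White ceramic packing piece, chamfered hexagonal, 24 mm across corners and 22 mm long, 22 g; origin at its centre. Starts in the tray.
- piece6: White ceramic packing piece, chamfered hexagonal, 24 mm across corners and 22 mm long, 22 g; origin at its centre. Starts in the tray.
- jar: Amber glass jar with a black cap, 60 mm across, 85 mm tall; origin at its underside. A bystander.
- bottle: Clear glass bottle with a blue cap, 64 mm across, 150 mm tall; origin at its underside. A bystander.
- beaker: Clear glass beaker, 66 mm across, 85 mm tall; origin at its underside. A bystander.
- spatula: Steel spatula, 150 mm long, lying flat; origin at its underside. A bystander.
- bowl: White ceramic bowl, 100 mm across, 45 mm tall; origin at its underside. A bystander.
- jug: Yellow bottle with an orange label and a white cap, 80 mm across, 130 mm tall; origin at its underside. A bystander.

How it is judged (in metres and radians):
On the way, in this order (a step that is already met when the one before it is completed fails the run):
1. all six pieces lie in the hopper (horizontal distance between each of piece1, piece2, piece3, piece4, piece5, piece6 and hopper below 0.098 m and z of piece1 in the frame of hopper between 0.035 and 0.125 m and z of piece2 in the frame of hopper between 0.035 and 0.125 m and z of piece3 in the frame of hopper between 0.035 and 0.125 m and z of piece4 in the frame of hopper between 0.035 and 0.125 m and z of piece5 in the frame of hopper between 0.035 and 0.125 m and z of piece6 in the frame of hopper between 0.035 and 0.125 m), for 0.2 s.
2. the empty tray is back on the balance pan, upright and released (horizontal distance between tray and pan below 0.05 m and z of tray in the frame of pan between -0.008 and 0.008 m and angle between tray's own z axis and vertical below 0.1 rad and contact force between the fingers and tray below 0.2 N and linear speed of tray below 0.03 m/s), for 0.2 s.
3. the feed button is pressed down (value of joint feed_button above 0.0045 m), for 0.02 s.
At the end, for the whole second after the job is handed in: All six pieces are in the hopper below its rim, the tray stands upright on the balance pan (its origin within 50 mm of the pan's centre, bottom on the pan within 8 mm, tilted less than 0.1 rad), released and at rest, and the feed button has sprung back up (all of step 1 and all of step 2 and value of joint feed_button below 0.002 m); the robot touches nothing.
It fails at once if the feed button is pressed before all the pieces are in the hopper and the tray is back on the pan (value of joint feed_button above 0.003 m and not (((horizontal distance between piece1 and hopper below 0.098 m and z of piece1 in the frame of hopper between 0.035 and 0.125 m) and (horizontal distance between piece2 and hopper below 0.098 m and z of piece2 in the frame of hopper between 0.035 and 0.125 m) and (horizontal distance between piece3 and hopper below 0.098 m and z of piece3 in the frame of hopper between 0.035 and 0.125 m) and (horizontal distance between piece4 and hopper below 0.098 m and z of piece4 in the frame of hopper between 0.035 and 0.125 m) and (horizontal distance between piece5 and hopper below 0.098 m and z of piece5 in the frame of hopper between 0.035 and 0.125 m) and (horizontal distance between piece6 and hopper below 0.098 m and z of piece6 in the frame of hopper between 0.035 and 0.125 m)) and (horizontal distance between tray and pan below 0.055 m and z of tray in the frame of pan below 0.01 m and angle between tray's own z axis and vertical below 0.12 rad))).
It fails at once if the gripper touches a ceramic piece (contact force between any of the arm, the fingers and piece1 above 0.5 N or contact force between any of the arm, the fingers and piece2 above 0.5 N or contact force between any of the arm, the fingers and piece3 above 0.5 N or contact force between any of the arm, the fingers and piece4 above 0.5 N or contact force between any of the arm, the fingers and piece5 above 0.5 N or contact force between any of the arm, the fingers and piece6 above 0.5 N).
It fails at once if a bystander is moved more than 25 mm (distance of any of jar, bottle, beaker, spatula, bowl, jug from where it was at the start of the episode above 0.025 m).
It also fails if it takes over 72 s, if anything falls off the work surface, if the arm or the gripper's body presses on something with over 40 N, if the wrist force passes 120 N, or if a joint passes its speed limit or range.

## Working session

There is one attempt and no reset: what is moved stays moved. The work goes in short steps, each a Python script; the robot and the scene stay as the last script left them, time stands still between calls to the robot, and variables do not carry over. Pictures are saved under pics/ and viewed, at most 10 in all, crops included, and the job is handed in when it is done.

```bash
mkdir -p pics; cat > h.py <<'E'
import numpy as np, cv2, json
from scipy.spatial.transform import Rotation as R
from bench import robot
def grab(name,tag):
    d=robot.get_image(name); cv2.imwrite(f'pics/{tag}.png',cv2.resize(d['img'],(800,600),interpolation=cv2.INTER_CUBIC))
    np.save(f'pics/{tag}.npy',d['img'])
    json.dump({k:np.asarray(v).tolist() for k,v in d.items() if k!='img'},open(f'pics/{tag}.json','w')); return d
def ray(c,u,v):
    f=192/np.tan(np.radians(c['fovy'])/2)
    xd=np.array([(u-c['cx'])/f,(v-c['cy'])/f]); x=xd.copy()
    for _ in range(30): x=xd/(1+c['k1']*(x@x))
    o=np.array(c['orientation']); Rm=o if o.ndim==2 else R.from_euler('xyz',o).as_matrix()
    return np.array(c['eye']),Rm@np.array([x[0],x[1],1])
def at(c,u,v,z,s=0.64):   # s: native px per viewed px
    e,d=ray(c,u*s,v*s); return np.round((e+d*(z-e[2])/d[2])[:2],1)
def proj(c,p,s=0.64):
    f=192/np.tan(np.radians(c['fovy'])/2); o=np.array(c['orientation']); Rm=o if o.ndim==2 else R.from_euler('xyz',o).as_matrix()
    q=Rm.T@(np.array(p)-np.array(c['eye'])); x=q[:2]/q[2]; x=x*(1+c['k1']*(x@x))
    return (np.array([c['cx'],c['cy']])+f*x)/s
def cal(tag): return json.load(open(f'pics/{tag}.json'))
E
python3 - <<'E'
from h import *
for n in('top','scene'):
    grab(n,n+'1'); print(cal(n+'1'))
print(robot.current_t())
E
```

```text
{'fovy': 45.00967019618173, 'cx': 254.4323026748041, 'cy': 188.19145632404437, 'k1': -0.06668292224682144, 'eye': [362.4418055149819, 8.65576144339807, 1502.6926108929597], 'orientation': [-3.0006310741180666, 0.009395971787130808, -1.5915013361212083]}
{'fovy': 55.5008506992553, 'cx': 257.62773607249164, 'cy': 191.1430610111815, 'k1': -0.01990803156652078, 'eye': [1128.317310722904, -195.97950330662584, 901.590754497407], 'orientation': [-2.509628623063443, 0.011058097901480712, 1.2084714471987255]}
0.1
```

View pics/top1.png

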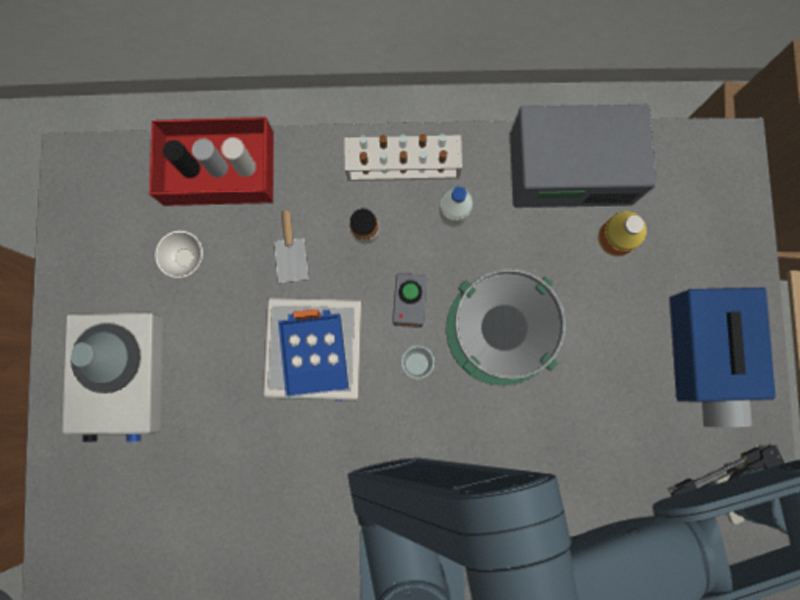

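View pics/scene1.png

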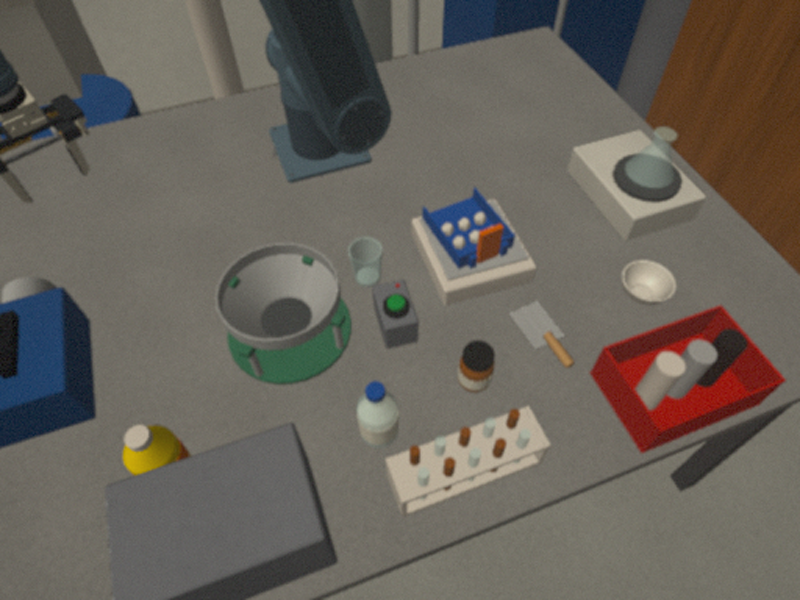

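The top view has the tray on the balance at about (313,352), with the grip at (306,315) and the lip at the bottom. The button is at (410,292), the hopper rim is centred near (508,325), and the beaker at (417,362) stands between them. I'll enlarge this area next.

```bash
python3 - <<'E'
import numpy as np,cv2
a=np.load('pics/top1.npy'); b=np.load('pics/scene1.npy')
# left: tray crop native x165..235,y185..260 ; scale 8 -> 560x600
cv2.imwrite('pics/c1.png',cv2.resize(a[187:262,165:265],None,fx=8,fy=8,interpolation=cv2.INTER_CUBIC))
cv2.imwrite('pics/c2.png',cv2.resize(a[162:252,245:370],None,fx=6,fy=6,interpolation=cv2.INTER_CUBIC))
E
```

```text
(no output)
```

View pics/c1.png

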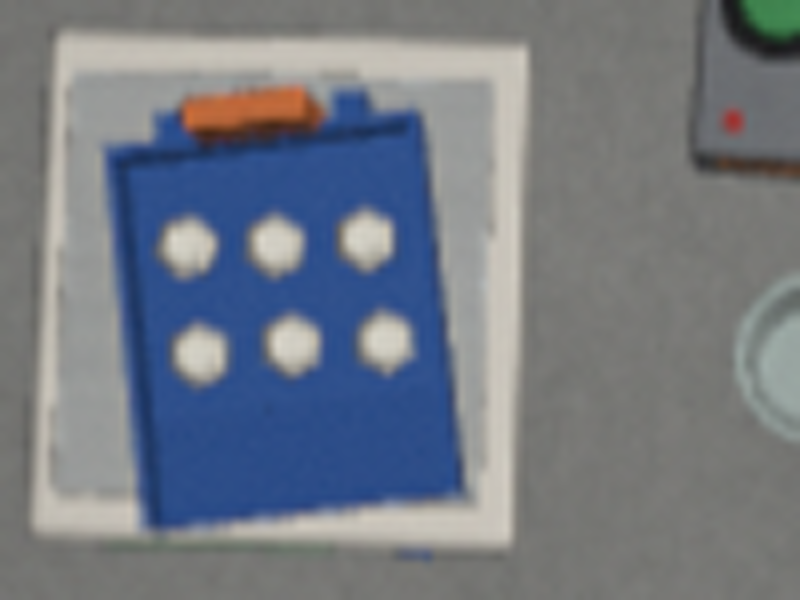

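View pics/c2.png

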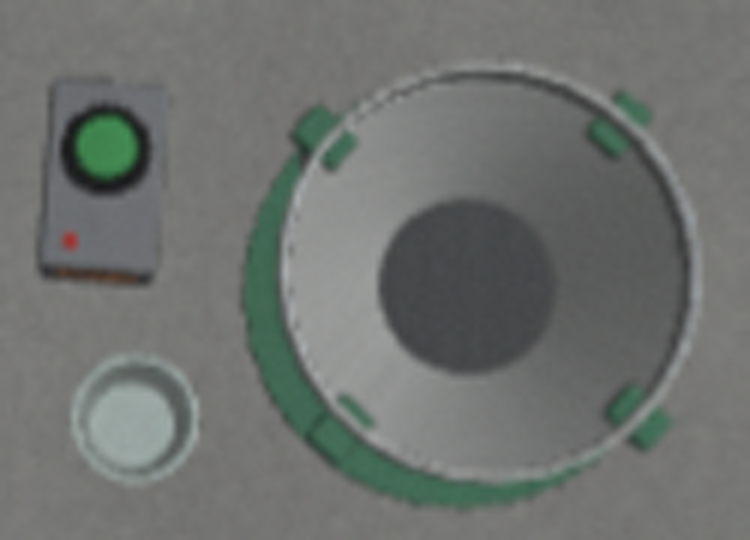

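The crops put the lip corners at c1 (150,528) and (462,494), and the pan corners at about (72,72), (493,82) and (50,495). The grip top spans (185,97) to (305,87). In c2 the hopper rim runs from u=282 to 700 and v=62 to 485, its bottom disc is centred at (467,287), and the button is at (106,146).

```bash
python3 - <<'E'
from h import *
c=cal('top1')
A=lambda u,v,z:at(c,165+(u+.5)/8-.5,187+(v+.5)/8-.5,z,1)
B=lambda u,v,z:at(c,245+(u+.5)/6-.5,162+(v+.5)/6-.5,z,1)
l,r=A(150,528,79),A(462,494,79); print('lip',l,r,(l+r)/2,np.linalg.norm(l-r),'yaw',np.arctan2(*( (l-r)[::-1]))-np.pi/2)
l,r=A(110,148,104),A(415,113,104);print('back',l,r,(l+r)/2,np.linalg.norm(l-r),'yaw',np.arctan2(*((l-r)[::-1]))-np.pi/2)
print('grip top',A(185,97,152),A(305,87,152),A(190,130,152),A(308,122,152))
print('pan',A(72,72,70),A(493,82,70),A(50,495,70),A(476,500,70))
print('bal',A(58,32,60),A(528,45,60),A(32,535,60),A(513,548,60))
print('rim',B(282,275,130),B(700,275,130),B(490,62,130),B(490,485,130)); print('bot',B(467,287,41),B(380,287,41),B(556,287,41))
print('btn',B(106,146,90),B(62,146,80),B(151,146,80));print('box',B(52,77,70),B(168,85,70),B(40,265,70),B(152,275,70))
print('beaker',B(72,420,85),B(200,420,85),B(135,352,85),B(135,485,85))
print(c['eye'])
# scene check
d=cal('scene1')
print('scene grip top', at(d,490,228,152), 'btn',at(d,397,300,90),'rimL/R',at(d,218,292,130),at(d,340,292,130),'pan?',at(d,417,228,70))
E
```

```text
lip [370.8 239.3] [381.5 119.7] [376.15 179.5 ] 120.07768318884239 yaw 0.08922733144393069
back [514.4 250.4] [525.3 134. ] [519.85 192.2 ] 116.90923830048676 yaw 0.09337032739984319
grip top [527.5 214.4] [530.2 170.1] [515.2 212.6] [517.3 169.1]
pan [548.3 271.2] [540.8 106.5] [384.2 279.4] [379.2 115.1]
bal [565.6 278.7] [556.4  93.2] [369.1 288.3] [360.7 101.8]
rim [497.3 -91.7] [ 492.6 -299.4] [ 602.1 -199.5] [ 391.5 -190.7]
bot [ 497.5 -195.7] [ 498.5 -149.8] [ 496.4 -242.7]
btn [569.7  -6.5] [571.7  16.2] [570.6 -29.8]
box [609.7  20.7] [604.1 -39.8] [511.1  28.9] [504.7 -28.9]
beaker [430.  14.] [428.6 -51. ] [463.9 -18.8] [396.5 -17.2]
[362.4418055149819, 8.65576144339807, 1502.6926108929597]
scene grip top [522.3 192.2] btn [568.7  -3.9] rimL/R [ 470.1 -291.7] [545.6 -97.6] pan? [403.3  99.7]
```

Measured positions, checked against the given sizes:

| Item | Position (mm) | Check |
|---|---|---|
| Lip | (376,180) | |
| Tray yaw | 0.09 rad | Lip to back wall is 144 mm, expected 143 |
| Grip | (523,192) | |
| Pan centre | about (463,191) | |
| Hopper | (496,-195) | Rim is 208 to 210 mm across |
| Button | (570,-6) | |

Next I'll check reachability of the whole plan.

```bash
cat >> h.py <<'E'
GX=62; TZ=44   # TCP in tray frame while holding
PAN=np.array([463.,191.]); HOP=np.array([496.,-195.5]); BTN=np.array([570.,-6.])
def ori(yaw,th,s):
    T=(R.from_euler('z',yaw)*R.from_euler('y',-th)).as_matrix()
    M=np.column_stack([s*T[:,1],s*T[:,0],-T[:,2]]); return T,R.from_matrix(M).as_euler('xyz')
def pose(p,ref,yaw,th,s):   # TCP pose putting tray-frame point ref at world p
    T,o=ori(yaw,th,s); return np.array(p)+T@(np.array([GX,0,TZ])-np.array(ref)),o
LIP=[-86,0,9]; YH=np.arctan2(HOP[1],HOP[0])
def lip(off,z,th,s): 
    d=np.array([np.cos(YH),np.sin(YH)])
    return pose([*(HOP+off*d),z],LIP,YH,np.radians(th),s)
POUR=[(45,225,0),(45,150,0),(45,150,10),(45,145,20),(45,140,30),(45,136,40),(45,132,50),(45,130,60),(45,130,68)]
GRIP=([523.3,192.3,70+62],[62,0,62],0.09)
E
python3 - <<'E'
from h import *
for s in(1,-1):
    print('s',s)
    p,o=pose(*GRIP,0,s); print('grip',p.round(1),np.round(robot.inverse_kinematics(p,o),2))
    for a in POUR:
        p,o=lip(*a,s); q=robot.inverse_kinematics(p,o); print(a,p.round(0),None if q is None else np.round(q,2))
E
```

```text
s 1
grip [523.3 192.3 114. ] [ 0.15  0.36  1.66 -0.    1.12  0.06]
(45, 225, 0) [ 676. -266.  260.] [-0.53  0.57  0.96  0.    1.61 -0.15]
(45, 150, 0) [ 676. -266.  185.] [-0.53  0.6   1.09  0.    1.45 -0.15]
(45, 150, 10) [ 668. -263.  210.] [-0.55  0.45  1.28  0.03  1.23 -0.18]
(45, 145, 20) [ 656. -259.  229.] [-0.57  0.32  1.48  0.08  1.   -0.22]
(45, 140, 30) [ 641. -253.  244.] [-0.6   0.2   1.68  0.16  0.76 -0.31]
(45, 136, 40) [ 622. -245.  258.] [-0.63  0.09  1.87  0.33  0.53 -0.49]
(45, 132, 50) [ 601. -237.  268.] [-0.68 -0.    2.06  0.8   0.33 -0.97]
(45, 130, 60) [ 579. -228.  276.] [-0.75 -0.05  2.24  1.76  0.33 -1.97]
(45, 130, 68) [ 559. -220.  280.] [-0.81 -0.06  2.39  2.24  0.52 -2.48]
s -1
grip [523.3 192.3 114. ] [ 0.15  0.36  1.66 -0.    1.12 -3.08]
(45, 225, 0) [ 676. -266.  260.] [-0.53  0.57  0.96  0.    1.61  2.99]
(45, 150, 0) [ 676. -266.  185.] [-0.53  0.6   1.09  0.    1.45  2.99]
(45, 150, 10) [ 668. -263.  210.] [-0.55  0.45  1.28  0.03  1.23  2.96]
(45, 145, 20) [ 656. -259.  229.] [-0.57  0.32  1.48  0.08  1.    2.92]
(45, 140, 30) [ 641. -253.  244.] [-0.6   0.2   1.68  0.16  0.76  2.83]
(45, 136, 40) [ 622. -245.  258.] [-0.63  0.09  1.87  0.33  0.53  2.65]
(45, 132, 50) [ 601. -237.  268.] [-0.68 -0.    2.06  0.8   0.33  2.17]
(45, 130, 60) [ 579. -228.  276.] [-0.75 -0.05  2.24  1.76  0.33  1.18]
(45, 130, 68) [ 559. -220.  280.] [-0.81 -0.06  2.39  2.24  0.52  0.66]
```

```bash
python3 - <<'E'
import h
from h import *
for y in(-.3,-.2,-.1):
    h.YH=y; print(y)
    for a in POUR:
        p,o=lip(*a,1); q=robot.inverse_kinematics(p,o); print(a,p.round(0),None if q is None else np.round(q,2))
c=cal('top1'); print('bottle',at(c,459,193,150),at(c,457,215,0),'jug',at(c,634,224,130),'jar',at(c,363,221,85))
E
```

```text
-0.3
(45, 225, 0) [ 680. -253.  260.] [-0.51  0.57  0.96  0.    1.61 -0.21]
(45, 150, 0) [ 680. -253.  185.] [-0.51  0.6   1.09  0.    1.45 -0.21]
(45, 150, 10) [ 672. -250.  210.] [-0.53  0.45  1.28  0.04  1.23 -0.24]
(45, 145, 20) [ 660. -246.  229.] [-0.56  0.32  1.48  0.11  1.01 -0.3 ]
(45, 140, 30) [ 645. -242.  244.] [-0.6   0.2   1.68  0.21  0.78 -0.42]
(45, 136, 40) [ 626. -236.  258.] [-0.65  0.09  1.87  0.43  0.56 -0.64]
(45, 132, 50) [ 604. -229.  268.] [-0.72  0.    2.06  0.91  0.4  -1.15]
(45, 130, 60) [ 581. -222.  276.] [-0.8  -0.05  2.24  1.65  0.43 -1.93]
(45, 130, 68) [ 561. -216.  280.] [-0.89 -0.05  2.39  2.04  0.62 -2.37]
-0.2
(45, 225, 0) [ 685. -234.  260.] [-0.48  0.57  0.97  0.    1.61 -0.28]
(45, 150, 0) [ 685. -234.  185.] [-0.48  0.6   1.1   0.    1.45 -0.28]
(45, 150, 10) [ 677. -232.  210.] [-0.51  0.45  1.29  0.06  1.24 -0.33]
(45, 145, 20) [ 665. -230.  229.] [-0.55  0.32  1.48  0.14  1.02 -0.41]
(45, 140, 30) [ 649. -226.  244.] [-0.61  0.2   1.67  0.28  0.8  -0.55]
(45, 136, 40) [ 629. -222.  258.] [-0.67  0.09  1.86  0.53  0.61 -0.82]
(45, 132, 50) 
[... 229 characters left out ...]
15.  260.] [-0.46  0.56  0.98  0.    1.6  -0.36]
(45, 150, 0) [ 688. -215.  185.] [-0.46  0.59  1.11  0.    1.44 -0.36]
(45, 150, 10) [ 680. -214.  210.] [-0.5   0.45  1.29  0.07  1.24 -0.41]
(45, 145, 20) [ 667. -213.  229.] [-0.55  0.32  1.48  0.17  1.03 -0.51]
(45, 140, 30) [ 651. -211.  244.] [-0.61  0.2   1.67  0.34  0.83 -0.68]
(45, 136, 40) [ 631. -209.  258.] [-0.69  0.1   1.86  0.61  0.68 -0.98]
(45, 132, 50) [ 609. -207.  268.] [-0.8   0.02  2.04  1.03  0.61 -1.44]
(45, 130, 60) [ 584. -204.  276.] [-0.93 -0.02  2.21  1.47  0.7  -1.94]
(45, 130, 68) [ 564. -202.  280.] [-1.05 -0.01  2.35  1.71  0.86 -2.26]
bottle [ 748.6 -105.1] [ 743.2 -111.8] jug [ 685.3 -446.5] jar [713.6  84.1]
```

```bash
sed -i 's/^LIP=.*/LIP=[-86,0,9]; YH=-0.2/' h.py; python3 - <<'E'
from h import *
robot.move_gripper(0.5)
p,o=pose(*GRIP,0,1); U=np.array([0,0,1.])
robot.move_ptp(p+110*U,o)
print(robot.move_linear(p,speed=120,f_stop=8),robot.current_tcp_pos())
robot.move_gripper(0.0); print('w',robot.current_gripper_width()*93,robot.current_finger_force())
robot.move_linear(p+10*U,speed=40); robot.move_linear(p+110*U,speed=100)
print('w',robot.current_gripper_width()*93,robot.current_contact_force(),robot.current_tcp_pos(),robot.current_t())
grab('scene','scene2')
E
```

```text
False [523.93435329 192.38170511 114.7527175 ]
w 11.555872612911783 29.969405829906464
w 11.625747228168823 [-0.40228921  0.51677271 -4.40102146] [522.82746329 192.21136777 223.18309025] 6.975
```

View pics/scene2.png

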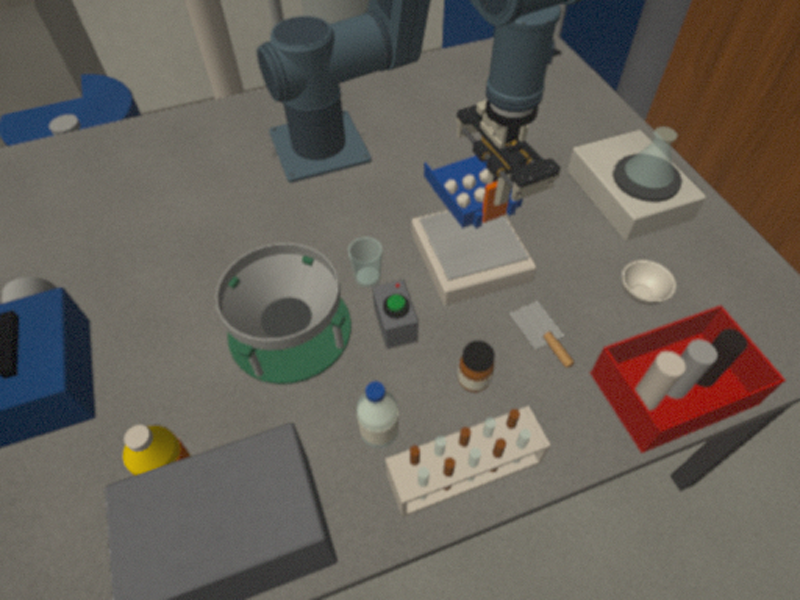

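The grip is firm: the gap is 11.6 mm on a 12 mm plate and the load is 4.4 N. The tray hangs level with the pieces still in it. Now I'll carry it over and pour.

```bash
python3 - <<'E'
from h import *
p,o=pose(*GRIP,0,1)
robot.move_linear(p+[0,0,150],speed=120)
for i,a in enumerate(POUR):
    p,o=lip(*a,1); robot.move_linear(p,o,speed=170 if i==0 else 70)
    if a[2] in(50,): robot.sleep(.3)
robot.sleep(.6)
print('w',robot.current_gripper_width()*93,robot.current_contact_force(),robot.current_tcp_pos(),robot.current_t())
d=grab('top','top3'); e=grab('scene','scene3')
x=np.hstack([cv2.resize(d['img'][130:290,200:370],(400,376),interpolation=2),cv2.resize(e['img'][100:260,100:270],(400,376),interpolation=2)])
cv2.imwrite('pics/pour.png',x)
E
```

```text
w 11.72355906467451 [ 0.11081279 -0.05196674 -3.1360384 ] [ 562.677911   -208.97491001  280.35749556] 16.1583
```

View pics/pour.png

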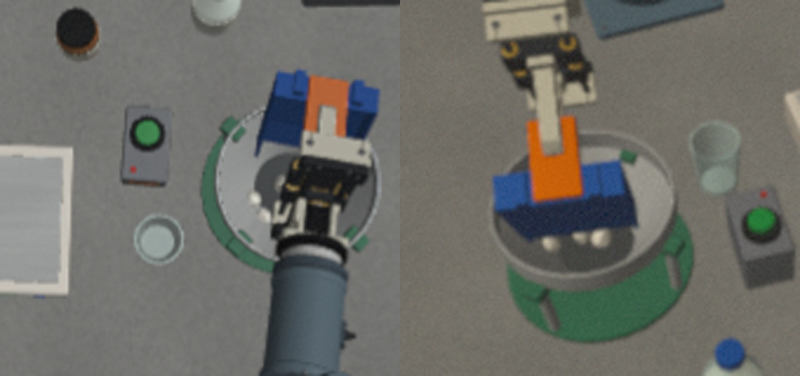

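The load fell by 1.27 N, and six pieces weigh 1.29 N, so the tray is empty. White pieces show inside the hopper, around (262,210) on the left and (570,240) on the right. I'll go back, check the hopper, and set the tray down.

```bash
python3 - <<'E'
from h import *
for a in [(45,150,50),(45,165,30),(45,225,0)]:
    p,o=lip(*a,1); robot.move_linear(p,o,speed=110)
p,o=pose([*PAN,70],[0,0,0],0.03,0,1); U=np.array([0,0,1.])
robot.move_linear(p+130*U,o,speed=170); robot.move_linear(p+15*U,speed=100)
d=grab('top','top4'); e=grab('scene','scene4')
print('stop',robot.move_linear(p-4*U,speed=15,f_stop=2.5),robot.current_tcp_pos(),robot.current_contact_force(),robot.current_t())
x=np.hstack([cv2.resize(d['img'][150:270,160:370],(400,229),interpolation=2),cv2.resize(e['img'][110:230,130:340],(400,229),interpolation=2)])
cv2.imwrite('pics/back.png',cv2.resize(x,(800,458)))
cv2.imwrite('pics/back.png',np.vstack([x,np.hstack([cv2.resize(d['img'][165:255,285:365],(400,371),interpolation=2),cv2.resize(e['img'][150:230,130:230],(400,371),interpolation=2)])]))
E
```

```text
stop True [524.962672   192.84743549 114.12823596] [0.26618197 0.60864962 5.58822364] 24.275
```

View pics/back.png

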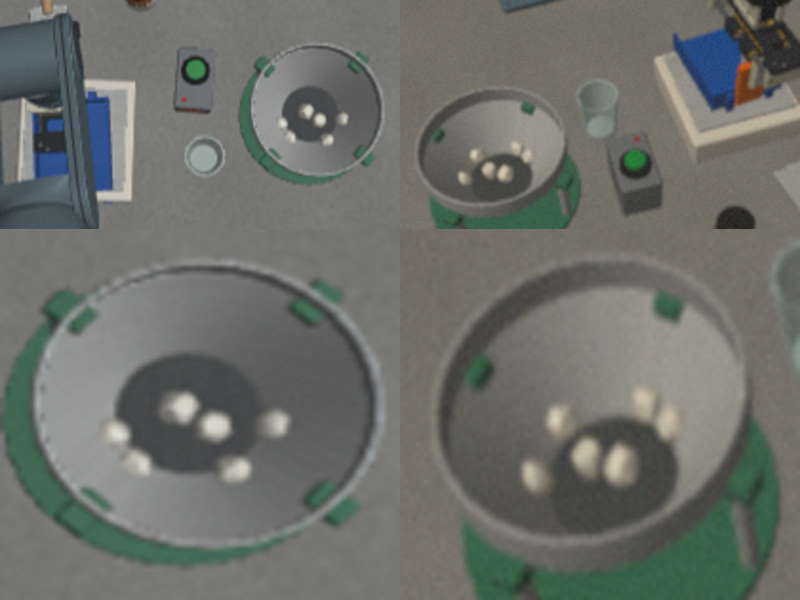

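All six pieces lie in the hopper: five or six separate white blobs in both crops, all well below the rim. The tray touched down at TCP z=114.1, and 114 was expected. I'll release it, back off and check the placing before touching the button.

```bash
python3 - <<'E'
from h import *
robot.move_gripper(0.5); t=np.array(robot.current_tcp_pos()); print('ff',robot.current_finger_force(),'w',robot.current_gripper_width())
robot.move_linear(t+[0,0,15],speed=40); robot.move_linear(t+[0,0,110],speed=120)
robot.move_gripper(0.0)
T,o=ori(0.0,0,1)
robot.move_linear([*BTN,150],o,speed=170)
d=grab('top','top5'); e=grab('scene','scene5')
x=np.hstack([cv2.resize(d['img'][150:270,150:310],(400,300),interpolation=2),cv2.resize(e['img'][90:210,210:370],(400,300),interpolation=2)])
cv2.imwrite('pics/placed.png',x); print(robot.current_tcp_pos(),robot.current_t())
E
```

```text
ff 0.0 w 0.4996407060278446
[570.04010081  -5.13138815 150.43480852] 28.8833
```

View pics/placed.png

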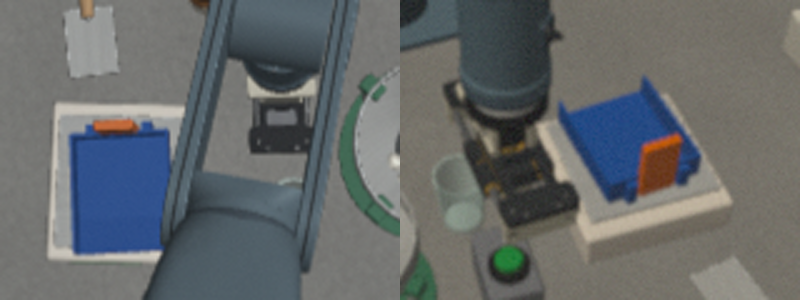

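The empty tray stands upright in the middle of the pan, with its grip at (115,127) on the left and (660,165) on the right. The shut fingers are over the green button, so I'll press it.

```bash
python3 - <<'E'
from h import *
robot.move_linear([*BTN,98],speed=100)
print('stop',robot.move_linear([*BTN,80],speed=15,f_stop=14),robot.current_tcp_pos(),robot.current_contact_force())
robot.sleep(.15)
robot.move_linear([*BTN,100],speed=40); robot.move_linear([*BTN,180],speed=120)
print(robot.current_tcp_pos(),robot.current_t())
E
```

```text
stop True [570.14609795  -6.04021377  86.24974436] [-1.37038235 -0.38653942  6.85183157]
[569.44835679  -5.89337647 179.20063168] 31.8583
```

The press stopped at z=86.2 when the force had changed by 14 N. That may have been a transient instead of the end stop, so I'll press again, measuring the force in small steps.

```bash
python3 - <<'E'
from h import *
robot.move_linear([*BTN,98],speed=100); robot.sleep(.2)
f0=np.array(robot.current_contact_force())[2]
for z in np.arange(93,78,-1.):
    hit=robot.move_linear([*BTN,z],speed=10,f_stop=25); robot.sleep(.15)
    f=robot.current_contact_force()[2]-f0; print(z,round(robot.current_tcp_pos()[2],2),round(f,1),hit)
    if hit or f>14: break
robot.move_linear([*BTN,100],speed=40); robot.move_linear([*BTN,180],speed=120)
print(robot.current_t())
E
```

```text
93.0 93.04 0.8 False
92.0 92.16 1.0 False
91.0 91.13 0.9 False
90.0 90.12 1.7 False
89.0 89.07 1.8 False
88.0 88.08 3.3 False
87.0 87.06 3.0 False
86.0 86.29 5.0 False
85.0 86.15 10.9 False
84.0 86.03 16.4 False
38.7917
```

The button bottoms out at z≈86.1, so both presses went all the way down, and the tool is now clear at z=180. Handing in.

```bash
python3 -c "
from bench import robot
robot.sleep(.5); print(robot.hand_in())"
```

```text
the job is handed in; nothing more can be done
None
```

The job is handed in at about 39 s of the 72 s allowed: all six pieces are in the hopper, the empty tray stands upright in the middle of the pan, and the feed button was pressed fully down (twice, to be sure) and released; the hand-in gave no verdict.

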